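# Fit the die cartridge in the bookshop's seal press and take a test pull

## Task

Fit the die cartridge (the one with the tongue) into the seal press: lay it flat in the cradle with its tongue tucked under the lip (the cradle's setting along the press varies, so feel gently for its end and do not knock it out of its setting), let go, and close the hinged clamp fully over it so that the clamp drives it home; do not push it home by hand. Then pull the sprung lever all the way down for a test stroke and ease it back up slowly, never letting it snap back, and leave the clamp shut. Leave the blank, the pen cup, the notebooks and the vase where they are.

Things in the scene. Friction and masses are not known exactly. Their poses are not given: they have to be found in the camera images.
- cartridge_mid (a point): Loose die cartridge, about 0.16 kg, standing on its foot: steel block 60 x 36 x 18 mm (x, y, z), black grip rib centred on top (34 along x, 14 wide, 26 tall), 44 mm tall in all. A tongue 24 wide, 6 thick juts 10 mm from its -x end, level with its underside. This point: the block's vertical middle line, 22 mm above the underside; z up, -x towards the tongue.
- seat (a point): On the fixed grey seal press, 84 mm above the counter: where cartridge_mid is when home, had the cradle its middle setting; z up, +x from lip end to clamp hinge. The cradle is screwed down up to 13 mm either way along x from there (not reported: feel for its end). With middle setting: pocket 40 mm wide (y), inner end faces at x = -43 and +33; side and +x walls 8 thick, rim 4 mm below this point.
- carrier (a joint): Sink of the pocket's stiff floor, m: 0 at start (floor 14 mm below seat; a new cartridge lies 8 mm too high), 0.008 when home; yields only above 18 N, stays. A lip (dark bar, 8 tall, underside 1 mm below seat) covers the pocket's first 9 mm at the -x end: lip to +x wall is 67 mm, block + tongue 70, so tip the tongue down 10 to 25 deg, go in, push under the lip to the end wall, lay flat.
- cradle (a joint): How far, m, the cradle (pocket, lip and floor) has been knocked along x from the setting it had at the start; 0 at the start, whatever that setting is. Its screws hold it against about 17 N; rammed harder, it slips out of its setting.
- clamp (a joint): Clamp angle, rad: 0 = fully shut (arm level above the cartridge), grows as it opens upward and away from the lip end, about 1.57 = arm upright; starts between 1.55 and 1.85. Its hinge is stiff (0.28 N m) and stays where it is left. Driving the cartridge home takes about 7 to 11 N at the paddle, over the last 0.2 rad, then a solid stop.
- clamp_hinge (a point): Clamp's hinge axis (parallel to the press's y), 70 mm along +x and 34 mm above seat. The aluminium arm is a flat bar 24 wide and 12 thick, centred on the axis in height, reaching 162 mm from the axis towards the lip end when shut; its rubber pad under the arm meets the top of the rib.
- clamp_paddle (a point): Middle of the clamp's end paddle (60 mm wide across, 34 long, 12 thick), on its upper face when shut (back face when upright), 145 mm from the hinge axis along the arm.
- lever (a joint): Angle of the sprung lever, rad: 0 = up at rest, 0.6 = pulled all the way down to its stop. A spring drives it back up: about 6 N at the grip at the top, 10 N at the bottom; let go, it snaps back.
- lever_hinge (a point): Lever's hinge axis (parallel to the press's y) on the -y side of the press: 70 mm along +x, 140 mm along -y and 26 mm above seat.
- lever_grip (a point): Middle of the lever's round wooden cross grip (22 mm diameter, 92 mm long along the press's y), 170 mm from the lever's hinge axis on the lip side; at rest it stands 0.65 rad above level as seen from the hinge, and so 0.05 rad above level at the bottom of the stroke.
- blank: Storage blank, loose: steel plate 60 x 60 x 18 mm with a round black knob (24 mm diameter, 22 tall), no tongue. Origin under its centre. Leave alone.
- pencup: White round pen cup, 72 mm diameter, 165 mm tall with pens. Origin under its centre. Leave alone.
- notebooks: Pile of two notebooks, 150 x 100 x 30 mm. Origin under its centre. Leave alone.
- vase: White bud vase, 72 mm diameter, 100 mm tall. Origin under its centre. Leave alone.

How it is judged (in metres and radians):
On the way, in this order (a step that is already met when the one before it is completed fails the run):
1. the cartridge lies flat in the open cradle, tongue under the lip, not yet driven home, and is let go (horizontal distance between cartridge_mid and seat below 0.02 m and z of cartridge_mid in the frame of seat between 0.004 and 0.012 m and angle between cartridge_mid's own z axis and vertical below 0.08 rad and value of joint clamp above 0.5 rad and contact force between the fingers and anything else below 0.5 N), for 0.2 s.
2. the clamp is shut and the cartridge is home (value of joint clamp below 0.04 rad and horizontal distance between cartridge_mid and seat below 0.02 m and z of cartridge_mid in the frame of seat below 0.003 m), for 0.2 s.
3. the lever is pulled all the way down (value of joint lever above 0.55 rad), for 0.1 s.
At the end, for the whole second after the job is handed in: The clamp is shut (within 0.04 rad), the cartridge lies flat (within 0.06 rad) under it, within 20 mm sideways of the seat's middle setting and no more than 4 mm above its home height, and the lever is back up (within 0.04 rad) (all of step 2 and angle between cartridge_mid's own z axis and vertical below 0.06 rad and value of joint lever below 0.04 rad); the robot touches nothing.
It fails at once if the cradle is rammed out of its setting by more than 4 mm (value of joint cradle above 0.004 m or value of joint cradle below -0.004 m).
It fails at once if the lever snaps back (faster than 1.5 rad/s upward) (velocity of joint lever below -1.5 rad/s).
It fails at once if the cartridge is pushed home while the clamp is still open (horizontal distance between cartridge_mid and seat below 0.02 m and z of cartridge_mid in the frame of seat below 0.003 m and value of joint clamp above 0.3 rad).
It fails at once if the blank, pen cup, notebooks or vase is moved by more than 20 mm (distance of any of blank, pencup, notebooks, vase from where it was at the start of the episode above 0.02 m).
It also fails if it takes over 70 s, if anything falls off the work surface, if the arm or the gripper's body presses on something with over 40 N, if the wrist force passes 120 N, or if a joint passes its speed limit or range.

## Robot

A 6-joint arm with a two-finger parallel gripper is mounted at the origin on the work surface. World frame = base frame: x ahead of the robot, y to its left, z up, the work surface at z = 0. Lengths are in mm, angles in rad, forces in N, time in s.
With the tool pointing down it reaches from about 275 to 750 mm from the base axis. Payload 10.2 kg.
Tool frame: the origin (TCP) lies at the very end of the fingers, on their centre line; the grasp point (between the pads) lies ctrl.grip_depth behind it (ctrl.grip_depth is the distance from the TCP to the grasp point, in mm); z points along the fingers, y is the direction in which the jaws open and shut (so a half turn about z gives the same grasp; the last joint's range is limited). The gripper opens to 85 mm and grips with 20 to 120 N. Pads are 22 mm wide; open, the fingers measure 114 mm over their backs; the gripper's body (76 mm by 85 mm) begins 54 mm behind the grasp point. The pads swing forward as they close: fully open they stand 13 mm farther back than shut.
Start: joints at [-1.546, 0.313, 1.498, -0, 1.331, -0.223], TCP at [128.754, -508.973, 231.294] pointing down, gripper open.
Joint ranges: [-2.94, 2.94], [-0.97, 2.17], [0.19, 2.56], [-1.23, 4.37], [0.02, 3.11], [-2.88, 2.88]. Speed limits (rad/s): [2.39, 2.39, 3.01, 3.14, 3.14, 3.14].

## Interface

Orientations are given as a unit quaternion [w, x, y, z].
In Python, from rig import telemetry, eyes, ctrl, nets gives the robot as it stands. The module is installed in compiled form; this text tells all that it offers.
- The arm moves only by the tool drive_tool, never from a script. Its argument "series" is text: rows parted by semicolons, each of 7 numbers parted by spaces: the shift along the tool's x, y, z normalised to -1 to 1, where 1 is 0.12 m, then the turn, a rotation vector about the tool's x, y, z normalised to -1 to 1, where 1 is 0.5 rad, then the opening, from 0 (shut) to 1 (fully open). In form: tx ty tz wx wy wz hand; .... A call has 1 to 20 rows; each row is the pose to reach, as a shift and turn from the pose measured when the call began, along the tool's axes at that moment; what a row does not reach only later rows make up. A row lasts 1/10 s, in which the tool goes at most 50 mm and 8.59 degrees, less where a joint would pass 70% of its speed; a pose out of reach is approached as far as the arm can. A call with a number of a shift or a turn outside -1 to 1 is refused whole. A call with a gripper value outside its range is refused whole. The fingers move at their own pace and stop on an object; "newtons" is the grip in N (left out, the last holds). Time passes only in rows, so rows that repeat a pose let the fingers close. It gives the time, the measured TCP pose, the force and the opening at its end, in the units of the state.
- telemetry.sense(): the state, without advancing time (a new reading comes with each control period).
- eyes.capture(name): name is "scene" or "top"; returns a dict with "frame" (384x512x3 uint8, red, green, blue), "fx", "fy", "cx", "cy" (pixels), "D" ([k1, k2, p1, p2, k3] as OpenCV has them; the pictures are not rectified), "view" (4x4, takes a point from world to camera coordinates). Camera axes: x right, y up, looking along -z (the intrinsics and any distortion apply to the point x, -y, -z); pixel columns grow to the right and rows downward; lengths in mm; the calibration is good to about 2 mm. A picture is of the moment at which its call begins. There is no depth.
- ctrl.finish_job(): hands the job in, once; it reports no verdict.
Trained networks look in a picture, given as the dict that the camera call returned (one of the last four; its "shot" number tells which), for a name from the list of things; names that differ only in an ending like _2 or _b are one class to them, and where a whole thing is asked for, a point or a joint stands for the part that bears it (a point fixed in the world has none). Each returns a list of dicts, best first, with "confidence" (0 to 1); they miss things now and then, are a little off and sometimes report something else, mostly with a low value. They report only what shows in the picture. A call takes as long as a camera call.
- nets.spot_in(name, picture): "rect" ([left, top, right, bottom] in pixels, round what is visible of it).
The state is a dict: "time_s": time; "joints": joint angles; "dq": joint speeds; "tau": joint torques, N m; "eef_pos": TCP position; "ee_rot": TCP orientation; "force": force on the tool from outside, world axes, zero at the start; "wrist_torque": the same for the moment, N m; "grip_width": opening from 0.0 (shut) to 1.0 (fully open).
Only numpy, scipy, OpenCV 4.12 (cv2) and the standard library are available. Lean on these libraries where they do the work, as an engineer would, in place of code of your own. Each camera call takes 0.05 s, during which the arm holds its last target. There are 200 camera calls.

## Working session

There is one attempt and no reset: what is moved stays moved. The work goes in short steps, Python scripts to look and compute and a tool call to move; the robot and the scene stay as the last step left them, time stands still between calls to the robot, and variables do not carry over. Pictures are saved under pics/ and viewed, about 8 in all and at most 12, crops included, and the job is handed in when it is done.

Besides the shell and the picture viewer there is one more tool, called after "Call:" as a command line: name --argument value ..., lists and objects as JSON in quotes. drive_tool: Moves the arm, as the interface text tells. Scaled input: -1 to 1 covers 0.12 m each way for a shift and 0.5 rad each way for a turn. Its arguments: {"type":"object","properties":{"series":{"type":"string"},"newtons":{"type":"number"}},"required":["series"]}

```bash
mkdir -p pics; python3 - <<'E'
from rig import telemetry, eyes, ctrl, nets
import cv2, numpy as np
s=telemetry.sense(); print(s); print(ctrl.grip_depth)
for n in ("scene","top"):
    p=eyes.capture(n); cv2.imwrite(f"pics/{n}0.png",p["frame"][:,:,::-1])
    print(n,p["fx"],p["fy"],p["cx"],p["cy"],p["D"]); print(np.round(p["view"],4).tolist())
    for t in ("cartridge_mid","seat","clamp_paddle","clamp_hinge","lever_grip","lever","cradle","blank","pencup","notebooks","vase"):
        try: print(t,[(np.round(d["rect"],1).tolist(),round(d["confidence"],2)) for d in nets.spot_in(t,p)[:3]])
        except Exception as e: print(t,e)
E
```

```text
{'time_s': 0.0, 'joints': array([-1.54638550e+00,  3.13436743e-01,  1.49844748e+00,  1.96285106e-05,
        1.33101640e+00, -2.23376992e-01]), 'dq': array([ 0.00043035, -0.00105694, -0.0025635 ,  0.00131722,  0.00022813,
       -0.00047338]), 'tau': array([-2.79606156e-04, -4.12271976e+01, -2.59740186e+01, -2.07291641e-04,
        4.17282747e-03,  1.02894086e-05]), 'eef_pos': array([ 128.75961316, -508.69295716,  230.73795125]), 'ee_rot': array([-6.49805153e-04,  9.92335038e-01,  1.23574853e-01,  7.44380355e-05]), 'force': array([-0.41271279,  0.72123729, -0.37945199]), 'wrist_torque': array([ 0.01785764, -0.01828719,  0.00593649]), 'grip_width': 0.9995924188990135}
18.700000000000003
scene 483.5269387541191 483.5269387541191 253.45338018879556 187.88468252621897 [-0.00689988  0.          0.          0.          0.        ]
[[0.731, 0.6822, 0.0177, -410.7604], [-0.5162, 0.5357, 0.6683, 194.0308], [0.4464, -0.4976, 0.7437, -1752.0207], [0.0, 0.0, 0.0, 1.0]]
cartridge_mid [([256.9, 153.7, 274.9, 174.0], 0.73)]
seat [([157.5, 177.6, 265.8, 295.1], 0.86), ([339.1, 166.7, 360.9, 194.4], 
[... 610 characters left out ...]
  ]
[[0.0221, -0.9995, -0.0204, -4.7591], [0.9836, 0.0181, 0.1797, -575.0778], [-0.1792, -0.024, 0.9835, -1079.8548], [0.0, 0.0, 0.0, 1.0]]
cartridge_mid [([182.1, 236.4, 192.9, 254.7], 0.74)]
seat [([265.6, 152.8, 368.2, 231.9], 0.95)]
clamp_paddle [([280.9, 153.3, 306.8, 183.3], 0.56)]
clamp_hinge [([282.6, 153.9, 305.5, 181.9], 0.92)]
lever_grip [([334.5, 170.6, 370.5, 224.8], 0.77)]
lever [([334.6, 169.5, 369.9, 226.5], 0.63)]
cradle [([281.1, 194.0, 302.0, 231.5], 0.94)]
blank [([158.6, 192.7, 184.9, 211.7], 0.83)]
pencup [([90.4, 161.8, 127.2, 194.1], 0.56)]
notebooks [([376.5, 219.3, 423.0, 280.7], 0.8)]
vase [([332.4, 170.4, 370.7, 227.4], 0.64), ([146.8, 147.5, 172.1, 171.4], 0.58)]
```

```bash
python3 - <<'E'
import cv2
a=cv2.imread("pics/top0.png")[140:290,80:440]; cv2.imwrite("pics/top0c.png",cv2.resize(a,None,fx=2.2,fy=2.2,interpolation=cv2.INTER_CUBIC))
a=cv2.imread("pics/scene0.png")[110:320,70:390]; cv2.imwrite("pics/scene0c.png",cv2.resize(a,None,fx=2.5,fy=2.5,interpolation=cv2.INTER_CUBIC))
E
```

```text
(no output)
```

View pics/top0c.png

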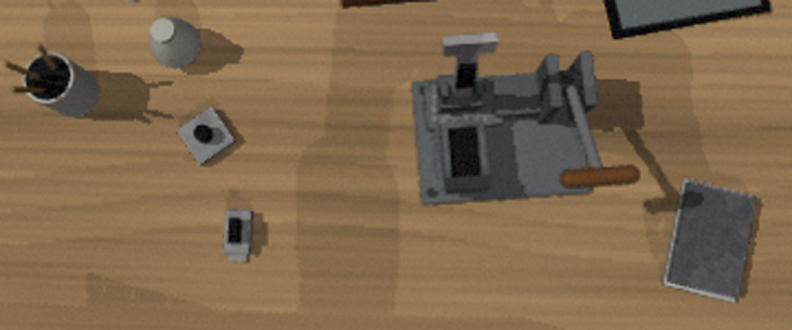

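View pics/scene0c.png

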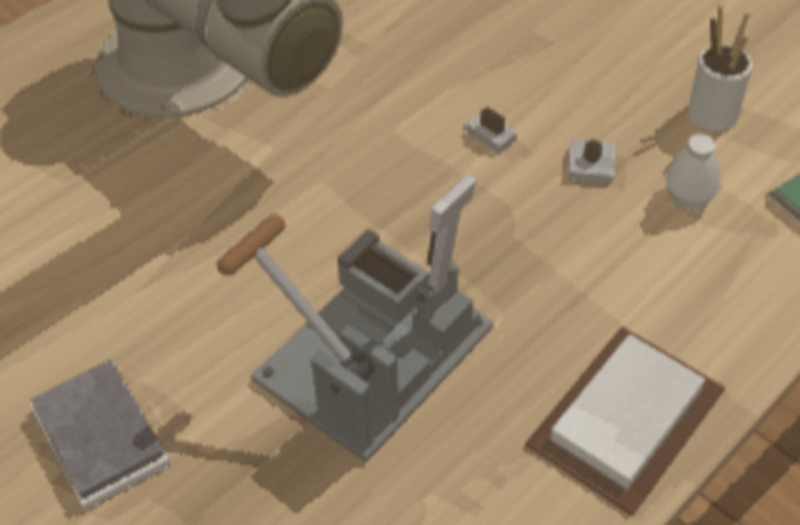

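The top view shows the press at about (265–370, 152–232) px with its lip towards the robot, and the cartridge at about (187, 245) px with its tongue towards the robot. The scene view agrees with both. Next I'll zoom in to pick corners.

```bash
cat > h.py <<'E'
import cv2, numpy as np
def crop(img,x0,y0,w,h,f,step):
    a=cv2.resize(img[y0:y0+h,x0:x0+w],None,fx=f,fy=f,interpolation=cv2.INTER_CUBIC)
    for x in range(-(-x0//step)*step,x0+w,step):
        cv2.line(a,(int((x-x0+.5)*f),0),(int((x-x0+.5)*f),5),(0,0,255),1); cv2.putText(a,str(x),(int((x-x0+.5)*f)-8,15),0,.32,(0,0,255),1)
    for y in range(-(-y0//step)*step,y0+h,step):
        cv2.line(a,(0,int((y-y0+.5)*f)),(5,int((y-y0+.5)*f)),(0,0,255),1); cv2.putText(a,str(y),(6,int((y-y0+.5)*f)+4),0,.32,(0,0,255),1)
    return a
E
python3 - <<'E'
from h import *
t=cv2.imread("pics/top0.png"); s=cv2.imread("pics/scene0.png")
A=np.zeros((600,800,3),np.uint8)
a=crop(t,262,148,66,90,6.6,10); A[:a.shape[0],:a.shape[1]]=a
b=crop(t,174,228,28,34,10,5); A[:340,440:720]=b
c=crop(s,250,146,32,34,7,5); A[350:350+238,440:440+224]=c
cv2.imwrite("pics/z1.png",A)
cv2.imwrite("pics/z2.png",crop(s,150,175,118,125,4.8,10)[:600])
E
```

```text
(no output)
```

View pics/z1.png

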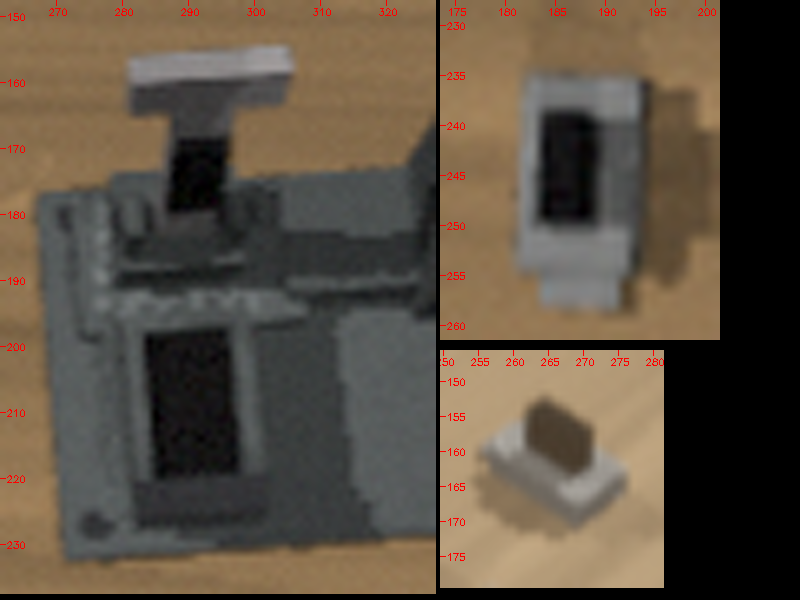

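View pics/z2.png

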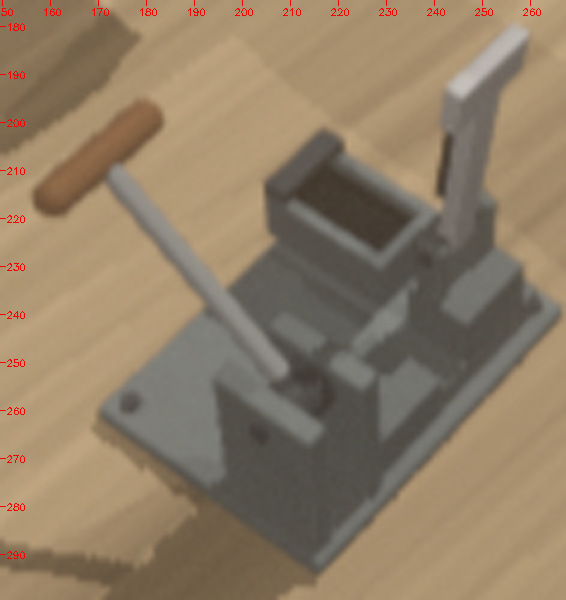

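The top crop shows the pocket black at (283–298, 197–219) px, the lip bar below it, the upright paddle edge at v≈155 and the cartridge block at (181–194, 235–254) px. The scene crop shows the matching rim and lip corners and the lever grip at about (169, 207) px. I'll fit the poses by least squares.

```bash
cat >> h.py <<'E'
CAM={"s":(483.527,253.453,187.885,-0.0069,[[0.731,0.6822,0.0177,-410.7604],[-0.5162,0.5357,0.6683,194.0308],[0.4464,-0.4976,0.7437,-1752.0207]]),
"t":(380.2237,254.0893,196.3333,-0.070564,[[0.0221,-0.9995,-0.0204,-4.7591],[0.9836,0.0181,0.1797,-575.0778],[-0.1792,-0.024,0.9835,-1079.8548]])}
def proj(c,P):
    f,cx,cy,k,V=CAM[c]; V=np.array(V); q=V[:,:3]@P+V[:,3]; x,y=q[0]/-q[2],-q[1]/-q[2]; r=1+k*(x*x+y*y)
    return np.array([cx+f*x*r,cy+f*y*r])
def Rz(a): return np.array([[np.cos(a),-np.sin(a),0],[np.sin(a),np.cos(a),0],[0,0,1]])
E
cat > fit.py <<'E'
from h import *
from scipy.optimize import least_squares
def press(p):
    x,y,a,d,th=p
    W=lambda q: np.array([x,y,84])+Rz(a)@np.array(q,float)
    cl=lambda r,w,n: [70-r*np.cos(th)+n*np.sin(th),w,34+r*np.sin(th)+n*np.cos(th)]
    o=[("t",(297,197.3),[33+d,-20,-4]),("t",(283.5,197.8),[33+d,20,-4]),("t",(281.5,220),[-34+d,28,7]),("t",(302,219),[-34+d,-28,7]),
     ("t",(281,156.5),cl(162,30,6)),("t",(305.5,154.5),cl(162,-30,6)),("t",(281.3,160.3),cl(162,30,-6)),("t",(305.8,158.5),cl(162,-30,-6)),
     ("t",(352.7,220.3),[-65.3,-140,128.9]),("s",(169.5,207.5),[-65.3,-140,128.9]),
     ("s",(228.5,230.3),[41+d,-28,-4]),("s",(240.5,219),[41+d,28,-4]),("s",(209,216),[-34+d,-28,7]),("s",(221,205.5),[-34+d,28,7]),
     ("s",(246,198),cl(162,-30,6)),("s",(259.8,183),cl(162,30,6)),("s",(242.5,195.5),cl(162,-30,-6)),("s",(257,180.5),cl(162,30,-6))]
    return o,W
def cart(p):
    x,y,a=p
    W=lambda q: np.array([x,y,0])+Rz(a)@np.array(q,float)
    return [("t",(181.8,235),[30,18,18]),("t",(193,235),[30,-18,18]),("t",(181,254.5),[-30,18,18]),("t",(192.5,254.7),[-30,-18,18]),
     ("t",(184,258.3),[-40,12,6]),("t",(191.8,258.5),[-40,-12,6]),("t",(183.8,238.3),[17,7,44]),("t",(183.5,250),[-17,7,44]),
     ("s",(255.5,160.3),[-30,-18,18]),("s",(268.5,168),[30,-18,18]),("s",(276,162.3),[30,18,18]),("s",(262,155),[-17,-7,44]),("s",(271.5,157.3),[17,7,44])],W
for f,p0 in ((press,[520,-80,0,0,1.6]),(cart,[400,180,0])):
    res=lambda p:np.concatenate([proj(c,W(q))-uv for o,W in [f(p)] for c,uv,q in o])
    r=least_squares(res,p0,x_scale=[10,10,.1]+([5,.1] if len(p0)>3 else []),loss="soft_l1")
    cov=np.sqrt(np.diag(np.linalg.inv(r.jac.T@r.jac)))*np.std(r.fun)
    print(np.round(r.x,3),np.round(cov,3)); print(np.round(res(r.x).reshape(-1,2),1).tolist())
E
python3 fit.py
```

```text
[ 5.40217e+02 -1.01647e+02  9.90000e-02 -2.70700e+00  1.72000e+00] [2.489 1.05  0.012 2.886 0.017]
[[0.1, -1.0], [-0.1, -0.4], [1.4, 0.1], [0.6, -0.5], [0.2, -1.4], [0.3, -1.4], [0.3, -0.7], [0.6, -0.9], [0.3, -0.0], [-0.3, -0.8], [0.1, -0.1], [0.4, -1.0], [-0.6, -1.1], [-0.1, -2.2], [-0.2, -3.0], [0.5, -2.0], [-0.5, -3.2], [-0.4, -2.1]]
[4.29283e+02 2.04897e+02 7.00000e-03] [0.619 0.698 0.021]
[[0.4, -0.4], [1.0, -0.2], [0.3, 0.1], [0.7, 0.1], [-0.0, -0.3], [0.0, -0.3], [0.1, 0.1], [-0.1, -0.1], [0.6, -1.6], [0.7, -0.7], [0.2, -0.5], [-0.7, -1.6], [0.1, -1.1]]
```

```bash
cat >> h.py <<'E'
def back(c,uv,z):
    from scipy.optimize import fsolve
    return fsolve(lambda p: proj(c,np.array([p[0],p[1],z]))-uv,[500,0])
E
cat > fit2.py <<'E'
import io,contextlib
with contextlib.redirect_stdout(io.StringIO()): from fit import *
ang=lambda c,a,b,z: (lambda d: np.arctan2(d[1],d[0]))(back(c,b,z)-back(c,a,z))
print("left",ang("t",(271.8,231.5),(268,177.5),10),"front+90",ang("t",(348,228.5),(272,231.8),10)-np.pi/2,"grip",ang("t",(370,219),(335.5,221.8),213)-np.pi/2)
print("scene base edge",ang("s",(216,292),(171,262),0),ang("s",(216,292),(266,240),0)-np.pi/2,"paddle",ang("s",(242.5,195.5),(257,180.5),276)-np.pi/2)
def res(p):
    out=[]
    b={"t":p[8:10],"s":p[10:12]}
    for o,W in (press(p[:5]),cart(p[5:8])):
        for c,uv,q in o: out.append(proj(c,W(q))+b[c]-uv)
    return np.concatenate(out+[np.array(p[8:12])/0.5*.6])
r=least_squares(res,[540,-101,.09,-2,1.7,429,205,0,0,0,0,0],x_scale=[10,10,.1,5,.1,10,10,.1,1,1,1,1],loss="soft_l1")
cov=np.sqrt(np.diag(np.linalg.inv(r.jac.T@r.jac)))*np.std(r.fun)
print(np.round(r.x,3).tolist(),np.round(cov,3).tolist()); print(np.round(r.fun[:-4].reshape(-1,2),1).tolist())
E
python3 fit2.py
```

```text
left 0.08413803063091631 front+90 0.06177590275157363 grip 0.09814323313225892
scene base edge -3.0105282284723054 0.07983995900377439 paddle 0.13615063888586798
[541.017, -101.418, 0.093, -3.539, 1.717, 429.896, 204.782, 0.022, -0.378, 0.471, -0.03, 1.274] [1.913, 1.308, 0.006, 1.651, 0.01, 1.556, 1.549, 0.019, 0.471, 0.484, 0.379, 0.421]
[[-0.2, -0.5], [-0.5, 0.0], [0.9, 0.5], [0.1, 0.1], [-0.1, -1.2], [0.1, -1.0], [0.1, -0.5], [0.4, -0.5], [-0.3, 0.5], [-0.2, 0.3], [0.0, 1.1], [0.4, 0.3], [-0.6, 0.1], [-0.0, -1.0], [-0.3, -1.7], [0.5, -0.5], [-0.6, -1.9], [-0.4, -0.6], [-0.0, -0.0], [0.5, -0.0], [0.1, 0.4], [0.5, 0.3], [-0.2, 0.1], [-0.1, -0.1], [-0.3, 0.4], [-0.4, 0.2], [0.6, -0.1], [0.9, 0.7], [0.3, 0.8], [-0.7, -0.2], [0.2, 0.2]]
```

Call:
drive_tool --series "0.76 -1 0 0 0 0.47 1;0.76 -1 0 0 0 0.47 1;0.76 -1 0 0 0 0.47 1;0.76 -1 0 0 0 0.47 1;0.76 -1 0 0 0 0.47 1"

```text
time_s: 1.7
eef_pos: [188.0, -370.1, 231.8]
ee_rot: [0.001, 1.0, 0.007, 0.0]
force: [0.4, 0.5, 0.0]
grip_width: 1.0
```

Call:
drive_tool --series "0.4 -0.96 0 0 0 0 1;0.4 -0.96 0 0 0 0 1;0.4 -0.96 0 0 0 0 1;0.4 -0.96 0 0 0 0 1"

```text
time_s: 2.1
eef_pos: [235.0, -253.4, 231.9]
ee_rot: [0.001, 1.0, 0.008, 0.0]
force: [0.9, -0.2, 0.7]
grip_width: 1.0
```

Call:
drive_tool --series "0.4 -0.96 0 0 0 0 1;0.4 -0.96 0 0 0 0 1;0.4 -0.96 0 0 0 0 1;0.4 -0.96 0 0 0 0 1"

```text
time_s: 2.5
eef_pos: [282.0, -136.8, 232.0]
ee_rot: [0.001, 1.0, 0.009, 0.001]
force: [0.1, -0.2, 0.7]
grip_width: 1.0
```

Call:
drive_tool --series "0.4 -0.96 0 0 0 0 1;0.4 -0.96 0 0 0 0 1;0.4 -0.96 0 0 0 0 1;0.4 -0.96 0 0 0 0 1"

```text
time_s: 2.9
eef_pos: [329.1, -20.4, 231.8]
ee_rot: [0.001, 1.0, 0.011, 0.001]
force: [-0.7, 0.4, 0.0]
grip_width: 1.0
```

Call:
drive_tool --series "0.4 -0.96 0 0 0 0 1;0.4 -0.96 0 0 0 0 1;0.4 -0.96 0 0 0 0 1;0.4 -0.96 0 0 0 0 1"

```text
time_s: 3.3
eef_pos: [376.3, 95.9, 231.3]
ee_rot: [0.001, 1.0, 0.012, 0.0]
force: [-1.2, -0.8, -0.8]
grip_width: 1.002
```

```bash
cat >> h.py <<'E'
from scipy.spatial.transform import Rotation as R
def Rq(q): return R.from_quat([q[1],q[2],q[3],q[0]])
def tool(yaw,tilt=0):  # tool down, tool x at yaw; tilt>0: -x side dips
    return R.from_euler("z",yaw)*R.from_euler("y",-tilt)*R.from_euler("x",np.pi)
def plan(s,pos,rot=None):
    r=Rq(s["ee_rot"]); sh=r.inv().apply(np.array(pos)-s["eef_pos"])/120
    w=(r.inv()*(rot if rot else r)).as_rotvec()/.5
    return np.round(np.r_[sh,w],3).tolist()
def show(s):
    r=Rq(s["ee_rot"]); X=r.apply([1,0,0])
    print("t",round(s["time_s"],2),"pos",np.round(s["eef_pos"],1),"x",np.round(X,3),"z",np.round(r.apply([0,0,1]),3),"F",np.round(s["force"],1),"M",np.round(s["wrist_torque"],2),"w",round(s["grip_width"],3))
E
python3 - <<'E'
from rig import telemetry
from h import *
s=telemetry.sense(); show(s); print(np.round(s["joints"],2)); print(plan(s,[429.5,205,60],tool(.015)), plan(s,[429.5,205,22],tool(.015)))
E
```

```text
t 3.3 pos [376.3  95.9 231.3] x [1.    0.023 0.001] z [ 0.001 -0.002 -1.   ] F [-1.2 -0.8 -0.8] M [-0.07  0.01 -0.04] w 1.002
[-0.05  0.    1.86 -0.    1.27  1.5 ]
[0.464, -0.902, 1.425, 0.005, -0.001, 0.016] [0.464, -0.902, 1.742, 0.005, -0.001, 0.016]
```

Call:
drive_tool --series "0.46 -0.9 0.5 0 0 0.02 0.5;0.46 -0.9 0.8 0 0 0.02 0.5;0.46 -0.9 0.9 0 0 0.02 0.5;0.46 -0.9 0.9 0 0 0.02 0.5;0.46 -0.9 0.9 0 0 0.02 0.5"

```text
time_s: 3.8
eef_pos: [429.5, 203.3, 120.9]
ee_rot: [0.002, 1.0, 0.006, -0.002]
force: [0.2, -0.6, -0.4]
grip_width: 0.501
```

```bash
python3 - <<'E'
from rig import telemetry,eyes,nets
from h import *
s=telemetry.sense(); show(s); print(plan(s,[429.5,205,22],tool(.015)))
p=eyes.capture("top"); cv2.imwrite("pics/t1.png",p["frame"][:,:,::-1]); q=eyes.capture("scene"); cv2.imwrite("pics/s1.png",q["frame"][:,:,::-1])
print(proj("t",s["eef_pos"]),proj("s",s["eef_pos"]))
A=np.hstack([crop(cv2.imread("pics/t1.png"),155,215,60,60,6.5,10),crop(cv2.imread("pics/s1.png"),235,125,60,60,6.5,10)]); cv2.imwrite("pics/z3.png",A)
E
```

```text
t 3.8 pos [429.5 203.3 120.9] x [ 1.     0.012 -0.003] z [-0.003 -0.004 -1.   ] F [ 0.2 -0.6 -0.4] M [ 0.02 -0.02  0.03] w 0.501
[0.003, -0.017, 0.824, 0.007, 0.007, -0.005]
[181.09939048 242.5324759 ] [267.00663165 138.03647287]
```

View pics/z3.png

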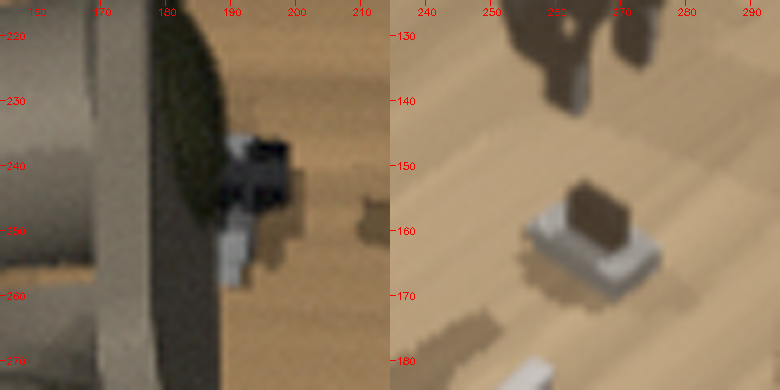

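The scene crop shows the fingertips centred at about (267, 138) px, matching the predicted TCP, with the rib at (267, 156) px directly below. I'll descend and grip.

Call:
drive_tool --series "0 -0.01 0.4 0 0 0 0.5;0 -0.01 0.7 0 0 0 0.5;0 -0.01 0.8 0 0 0 0.5;0 -0.01 0.82 0 0 0 0.5;0 -0.01 0.82 0 0 0 0.5;0 -0.01 0.82 0 0 0 0.1;0 -0.01 0.82 0 0 0 0;0 -0.01 0.82 0 0 0 0;0 -0.01 0.82 0 0 0 0;0 -0.01 0.82 0 0 0 0;0 -0.01 0.82 0 0 0 0" --newtons 60

```text
time_s: 5.0
eef_pos: [430.9, 204.3, 26.3]
ee_rot: [0.001, 1.0, 0.006, 0.002]
force: [-1.2, 0.7, 8.1]
grip_width: 0.149
```

Call:
drive_tool --series "0 0 -0.3 0 0 0 0;0 0 -0.6 0 0 0 0;0 0 -0.9 0 0 0 0;0 0 -1 0 0 0 0;0 0 -1 0 0 0 0;0 0 -1 0 0 0 0"

```text
time_s: 5.6
eef_pos: [429.8, 204.4, 144.9]
ee_rot: [0.001, 1.0, 0.006, 0.001]
force: [-1.0, 0.0, -3.1]
grip_width: 0.147
```

```bash
python3 - <<'E'
from rig import telemetry,eyes,nets
from h import *
s=telemetry.sense(); show(s)
q=eyes.capture("scene"); cv2.imwrite("pics/s2.png",q["frame"][:,:,::-1])
p=eyes.capture("top"); cv2.imwrite("pics/t2.png",p["frame"][:,:,::-1])
print(proj("s",s["eef_pos"]))
A=np.hstack([crop(cv2.imread("pics/t2.png"),165,215,40,60,9,10),crop(cv2.imread("pics/s2.png"),245,100,45,60,9,10)]); cv2.imwrite("pics/z4.png",A)
c,sn=np.cos(.085),np.sin(.085)
print(plan(s,[541,-101,190],tool(.085,0)))
E
```

```text
t 5.6 pos [429.8 204.4 144.9] x [1.    0.012 0.001] z [ 0.001 -0.003 -1.   ] F [-1.   0.  -3.1] M [-0.02 -0.01  0.03] w 0.147
[267.58143116 132.34834112]
[0.897, 2.557, -0.368, 0.006, -0.002, -0.146]
```

View pics/z4.png

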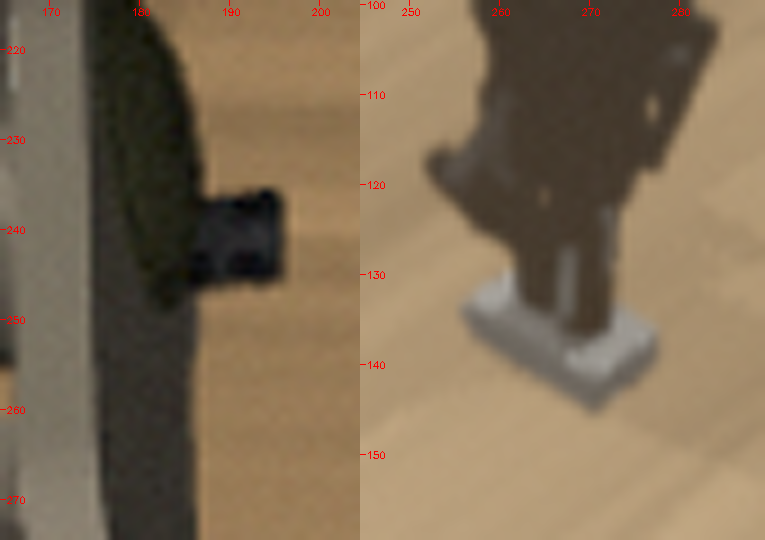

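The crops show the cartridge held squarely on its rib by the closed fingers, with the block top corners at (256, 134), (270, 142) and (277, 136) px in the scene view. I'll carry it over.

Call:
drive_tool --series "0.1 0.4 -0.2 0 0 0 0;0.2 0.8 -0.2 0 0 0 0;0.2 0.85 -0.2 0 0 0 0;0.2 0.85 -0.2 0 0 0 0" --newtons 80

```text
time_s: 6.1
eef_pos: [454.7, 101.6, 167.8]
ee_rot: [0.001, 1.0, 0.004, -0.001]
force: [0.2, 0.3, -1.8]
grip_width: 0.142
```

Call:
drive_tool --series "0.2 0.4 -0.1 0 0 0 0;0.2 0.8 -0.15 0 0 0 0;0.2 0.85 -0.15 0 0 0 0;0.2 0.85 -0.15 0 0 0 0"

```text
time_s: 6.5
eef_pos: [479.3, -0.1, 185.2]
ee_rot: [0.001, 1.0, 0.004, -0.002]
force: [0.0, 0.2, -0.8]
grip_width: 0.141
```

Call:
drive_tool --series "0.2 0.4 -0.1 0 0 -0.16 0;0.2 0.8 -0.15 0 0 -0.16 0;0.2 0.85 -0.15 0 0 -0.16 0;0.2 0.85 -0.15 0 0 -0.16 0;0.2 0.85 -0.15 0 0 -0.16 0"

```text
time_s: 7.0
eef_pos: [503.9, -99.6, 202.7]
ee_rot: [0.0, 0.999, 0.045, -0.002]
force: [0.6, 1.0, -2.6]
grip_width: 0.141
```

```bash
cat >> h.py <<'E'
SX,SY,YAW=541.,-101.4,.09
MID=np.array([-1.4,0,4.3])   # cartridge_mid in tool axes, from TCP
def tcp(px,py,pz,tilt):      # mid at (px,py,pz) in the seat frame
    r=tool(YAW,tilt); return np.array([SX,SY,84])+Rz(YAW)@[px,py,pz]-r.apply(MID), r
def mid(s):
    r=Rq(s["ee_rot"]); m=s["eef_pos"]+r.apply(MID)-[SX,SY,84]; X=r.apply([1,0,0])
    return "mid(seat) "+str(np.round(Rz(-YAW)@m,1))+" tilt %.3f yaw %.3f"%(np.arcsin(X[2]),np.arctan2(X[1],X[0]))+" Fpress "+str(np.round(Rz(-YAW)@s["force"],1))
E
python3 - <<'E'
from rig import telemetry
from h import *
s=telemetry.sense(); show(s); print(mid(s)); print(plan(s,*tcp(8,0,60,.3)))
E
```

```text
t 7.0 pos [503.9 -99.6 202.7] x [ 0.996  0.089 -0.005] z [-0.005 -0.001 -1.   ] F [ 0.6  1.  -2.6] M [ 0.05 -0.04 -0.02] w 0.141
mid(seat) [-38.2   5.1 114.4] tilt -0.005 yaw 0.089 Fpress [ 0.7  0.9 -2.6]
[0.376, 0.042, 0.449, 0.001, 0.61, -0.001]
```

Call:
drive_tool --series "0.2 0.04 0.1 0 0.3 0 0;0.38 0.04 0.2 0 0.61 0 0;0.38 0.04 0.45 0 0.61 0 0;0.38 0.04 0.45 0 0.61 0 0;0.38 0.04 0.45 0 0.61 0 0;0.38 0.04 0.45 0 0.61 0 0"

```text
time_s: 7.6
eef_pos: [550.3, -99.8, 149.9]
ee_rot: [-0.006, 0.988, 0.045, 0.15]
force: [0.6, -0.5, -1.4]
grip_width: 0.143
```

```bash
python3 - <<'E'
from rig import telemetry,eyes
from h import *
s=telemetry.sense(); show(s); print(mid(s)); print(plan(s,*tcp(8,0,40,.3)),plan(s,*tcp(8,0,24,.3)))
q=eyes.capture("scene"); cv2.imwrite("pics/s3.png",q["frame"][:,:,::-1])
p=eyes.capture("top"); cv2.imwrite("pics/t3.png",p["frame"][:,:,::-1])
A=np.hstack([crop(cv2.imread("pics/t3.png"),260,150,60,90,6,10),crop(cv2.imread("pics/s3.png"),190,160,70,90,6,10)]); cv2.imwrite("pics/z5.png",A)
E
```

```text
t 7.6 pos [550.3 -99.8 149.9] x [0.951 0.087 0.297] z [ 0.296  0.026 -0.955] F [ 0.6 -0.5 -1.4] M [-0.04  0.23  0.02] w 0.143
mid(seat) [ 9.4  0.7 61.4] tilt 0.302 yaw 0.091 Fpress [ 0.5 -0.6 -1.4]
[-0.064, 0.006, 0.167, 0.002, -0.003, 0.002] [-0.103, 0.006, 0.294, 0.002, -0.003, 0.002]
```

View pics/z5.png

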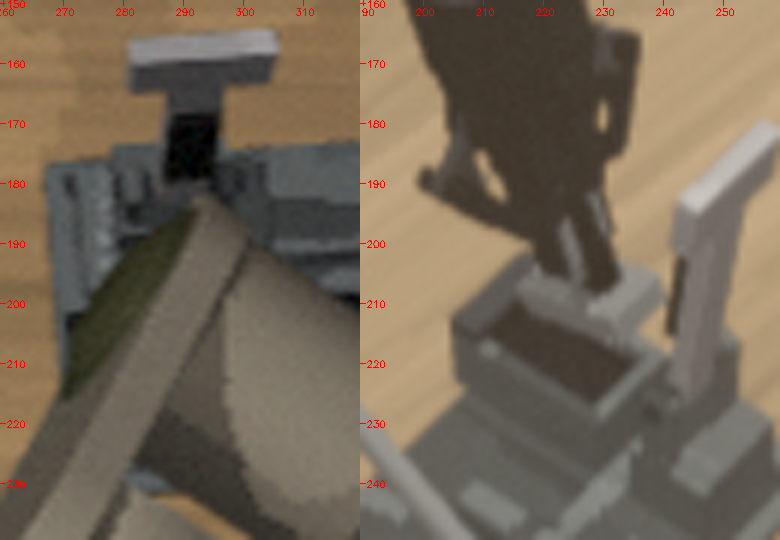

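The scene crop shows the tilted cartridge over the pocket with its tongue end towards the lip, and the clamp still open. I'll descend slowly.

Call:
drive_tool --series "-0.03 0.01 0.08 0 0 0 0;-0.06 0.01 0.17 0 0 0 0;-0.08 0.01 0.21 0 0 0 0;-0.09 0.01 0.25 0 0 0 0;-0.1 0.01 0.27 0 0 0 0;-0.1 0.01 0.29 0 0 0 0;-0.1 0.01 0.29 0 0 0 0"

```text
time_s: 8.4
eef_pos: [549.2, -101.5, 112.8]
ee_rot: [-0.006, 0.988, 0.045, 0.15]
force: [0.5, -0.4, -1.0]
grip_width: 0.139
```

```bash
python3 - <<'E'
from rig import telemetry,eyes
from h import *
s=telemetry.sense(); show(s); print(mid(s)); print(plan(s,*tcp(8,0,20,.3)),plan(s,*tcp(0,0,20,.3)))
print(plan(s,*tcp(8,4,20,.3)))
for q in ([30,-18,-4],[30,18,-4],[-30,-18,-4]):
    r=Rq(s["ee_rot"]); print(q)
E
```

```text
t 8.4 pos [ 549.2 -101.5  112.8] x [0.951 0.086 0.297] z [ 0.296  0.025 -0.955] F [ 0.5 -0.4 -1. ] M [-0.06  0.22 -0.01] w 0.139
mid(seat) [ 8.1 -0.9 24.3] tilt 0.302 yaw 0.090 Fpress [ 0.5 -0.5 -1. ]
[-0.011, -0.007, 0.034, 0.002, -0.003, 0.001] [-0.075, -0.007, 0.014, 0.002, -0.003, 0.001]
[-0.011, -0.041, 0.034, 0.002, -0.003, 0.001]
[30, -18, -4]
[30, 18, -4]
[-30, -18, -4]
```

Call:
drive_tool --series "-0.01 -0.01 0.02 0 0 0 0;-0.01 -0.01 0.035 0 0 0 0;-0.01 -0.01 0.035 0 0 0 0;-0.01 -0.01 0.035 0 0 0 0"

```text
time_s: 8.8
eef_pos: [549.2, -100.3, 108.5]
ee_rot: [-0.006, 0.988, 0.045, 0.15]
force: [-0.3, 0.9, -1.7]
grip_width: 0.14
```

Call:
drive_tool --series "0 -0.015 0 0 0 0 0;0 -0.03 0 0 0 0 0;0 -0.04 0 0 0 0 0;0 -0.04 0 0 0 0 0;0 -0.04 0 0 0 0 0"

```text
time_s: 9.3
eef_pos: [549.3, -97.8, 108.9]
ee_rot: [-0.004, 0.988, 0.045, 0.151]
force: [-1.1, -14.1, -4.2]
grip_width: 0.134
```

```bash
python3 - <<'E'
from rig import telemetry,eyes
from h import *
s=telemetry.sense(); show(s); print(mid(s)); print(plan(s,*tcp(8,-5,20,.3)))
E
```

```text
t 9.3 pos [549.3 -97.8 108.9] x [0.95  0.088 0.298] z [ 0.298  0.021 -0.954] F [ -1.1 -14.1  -4.2] M [-2.57  0.54 -0.42] w 0.134
mid(seat) [ 8.5  2.8 20.4] tilt 0.303 yaw 0.092 Fpress [ -2.3 -13.9  -4.2]
[-0.005, 0.066, 0.002, 0.012, -0.006, 0.004]
```

Call:
drive_tool --series "0 0.018 0 0 0 0 0;0 0.018 0 0 0 0 0;0 0.018 0 0 0 0 0"

```text
time_s: 9.6
eef_pos: [549.4, -99.6, 108.9]
ee_rot: [-0.004, 0.988, 0.045, 0.151]
force: [-0.2, 0.1, -1.6]
grip_width: 0.139
```

Call:
drive_tool --series "-0.008 0 -0.0025 0 0 0 0;-0.016 0 -0.005 0 0 0 0;-0.024 0 -0.0075 0 0 0 0;-0.024 0 -0.0075 0 0 0 0"

```text
time_s: 10.0
eef_pos: [546.3, -99.8, 108.9]
ee_rot: [-0.004, 0.988, 0.045, 0.151]
force: [-0.9, 0.7, -2.4]
grip_width: 0.141
```

Call:
drive_tool --series "-0.008 0 -0.0025 0 0 0 0;-0.016 0 -0.005 0 0 0 0;-0.024 0 -0.0075 0 0 0 0;-0.024 0 -0.0075 0 0 0 0"

```text
time_s: 10.4
eef_pos: [543.1, -100.1, 108.9]
ee_rot: [-0.004, 0.988, 0.045, 0.151]
force: [0.0, -0.0, -1.1]
grip_width: 0.14
```

```bash
cat > st.py <<'E'
from rig import telemetry
from h import *
s=telemetry.sense(); show(s); print(mid(s))
E
python3 st.py
```

```text
t 10.4 pos [ 543.1 -100.1  108.9] x [0.951 0.088 0.298] z [ 0.297  0.021 -0.955] F [ 0.  -0.  -1.1] M [-0.02  0.24 -0.03] w 0.14
mid(seat) [ 2.2  1.1 20.4] tilt 0.303 yaw 0.092 Fpress [ 0.  -0.1 -1.1]
```

Call:
drive_tool --series "-0.008 0 -0.0025 0 0 0 0;-0.016 0 -0.005 0 0 0 0;-0.02 0 -0.006 0 0 0 0;-0.02 0 -0.006 0 0 0 0"

```text
time_s: 10.8
eef_pos: [540.6, -100.3, 108.9]
ee_rot: [-0.004, 0.988, 0.045, 0.151]
force: [0.2, -0.2, -1.9]
grip_width: 0.142
```

Call:
drive_tool --series "-0.008 0 -0.0025 0 0 0 0;-0.016 0 -0.005 0 0 0 0;-0.02 0 -0.006 0 0 0 0;-0.02 0 -0.006 0 0 0 0"

```text
time_s: 11.2
eef_pos: [538.0, -100.6, 108.8]
ee_rot: [-0.004, 0.988, 0.045, 0.151]
force: [-0.8, 0.1, -2.0]
grip_width: 0.139
```

Call:
drive_tool --series "-0.007 0 -0.0025 0 0 0 0;-0.015 0 -0.0045 0 0 0 0;-0.015 0 -0.0045 0 0 0 0"

```text
time_s: 11.5
eef_pos: [536.0, -100.7, 108.8]
ee_rot: [-0.004, 0.988, 0.045, 0.151]
force: [-0.5, -0.3, -0.4]
grip_width: 0.14
```

Call:
drive_tool --series "-0.007 0 -0.0025 0 0 0 0;-0.015 0 -0.0045 0 0 0 0;-0.015 0 -0.0045 0 0 0 0"

```text
time_s: 11.8
eef_pos: [534.1, -100.9, 108.8]
ee_rot: [-0.004, 0.988, 0.045, 0.151]
force: [-0.1, 0.9, -2.0]
grip_width: 0.143
```

```bash
python3 st.py
```

```text
t 11.8 pos [ 534.1 -100.9  108.8] x [0.951 0.087 0.298] z [ 0.297  0.021 -0.955] F [-0.1  0.9 -2. ] M [ 0.03  0.24 -0.01] w 0.143
mid(seat) [-6.9  1.1 20.2] tilt 0.303 yaw 0.092 Fpress [-0.1  0.9 -2. ]
```

Call:
drive_tool --series "-0.006 0 -0.002 0 0 0 0;-0.013 0 -0.004 0 0 0 0;-0.013 0 -0.004 0 0 0 0"

```text
time_s: 12.1
eef_pos: [532.3, -101.1, 108.7]
ee_rot: [-0.004, 0.988, 0.045, 0.151]
force: [-0.7, 0.3, -1.4]
grip_width: 0.137
```

Call:
drive_tool --series "-0.006 0 -0.002 0 0 0 0;-0.013 0 -0.004 0 0 0 0;-0.013 0 -0.004 0 0 0 0"

```text
time_s: 12.4
eef_pos: [530.7, -101.2, 108.8]
ee_rot: [-0.004, 0.988, 0.045, 0.151]
force: [0.6, -0.5, -2.0]
grip_width: 0.141
```

Call:
drive_tool --series "-0.006 0 -0.002 0 0 0 0;-0.013 0 -0.004 0 0 0 0;-0.013 0 -0.004 0 0 0 0"

```text
time_s: 12.7
eef_pos: [530.1, -101.4, 109.4]
ee_rot: [-0.004, 0.987, 0.044, 0.152]
force: [7.6, 2.9, -3.8]
grip_width: 0.133
```

```bash
python3 st.py
```

```text
t 12.7 pos [ 530.1 -101.4  109.4] x [0.95  0.087 0.301] z [ 0.3    0.021 -0.954] F [ 7.6  2.9 -3.8] M [ 0.36 -1.09  0.04] w 0.133
mid(seat) [-10.9   0.9  20.8] tilt 0.306 yaw 0.091 Fpress [ 7.9  2.2 -3.8]
```

```bash
python3 - <<'E'
from rig import telemetry
from h import *
s=telemetry.sense()
for w in ((-6.3,.9,20.3,.3),(-6.3,.9,17.5,.225),(-6.3,.9,14.6,.15),(-6.3,.9,11.7,.075),(-6.3,.9,8.6,0)): print(plan(s,*tcp(*w)))
E
```

```text
[0.035, 0.0, 0.016, 0.013, -0.011, 0.002]
[0.031, 0.0, 0.039, 0.013, -0.161, 0.001]
[0.026, -0.0, 0.063, 0.013, -0.311, 0.001]
[0.022, -0.0, 0.088, 0.013, -0.461, 0.0]
[0.016, -0.0, 0.114, 0.013, -0.611, -0.0]
```

Call:
drive_tool --series "0.02 0 0.01 0 0 0 0;0.035 0 0.016 0.01 -0.01 0 0;0.033 0 0.028 0.01 -0.08 0 0;0.031 0 0.039 0.01 -0.16 0 0;0.029 0 0.051 0.01 -0.24 0 0;0.026 0 0.063 0.01 -0.31 0 0;0.026 0 0.063 0.01 -0.31 0 0;0.026 0 0.063 0.01 -0.31 0 0"

```text
time_s: 13.5
eef_pos: [535.3, -101.0, 102.9]
ee_rot: [-0.003, 0.996, 0.045, 0.075]
force: [-0.5, 0.9, -1.6]
grip_width: 0.141
```

```bash
python3 st.py; python3 - <<'E'
from rig import telemetry
from h import *
s=telemetry.sense()
for w in ((-6.3,.9,14.6,.15),(-6.3,.9,11.7,.075),(-6.3,.9,8.6,0)): print(plan(s,*tcp(*w)))
E
```

```text
t 13.5 pos [ 535.3 -101.   102.9] x [0.985 0.089 0.15 ] z [ 0.15   0.012 -0.989] F [-0.5  0.9 -1.6] M [-0.    0.14  0.03] w 0.141
mid(seat) [-6.4  1.  14.4] tilt 0.151 yaw 0.090 Fpress [-0.4  0.9 -1.6]
[0.001, 0.0, -0.001, 0.002, -0.002, 0.001]
[0.0, 0.0, 0.024, 0.002, -0.152, 0.001]
[-0.001, 0.0, 0.05, 0.002, -0.302, 0.001]
```

Call:
drive_tool --series "0 0 0.008 0 -0.05 0 0;0 0 0.016 0 -0.1 0 0;0 0 0.024 0 -0.15 0 0;0 0 0.033 0 -0.2 0 0;0 0 0.041 0 -0.25 0 0;0 0 0.05 0 -0.3 0 0;0 0 0.05 0 -0.3 0 0;0 0 0.05 0 -0.3 0 0"

```text
time_s: 14.3
eef_pos: [536.2, -100.8, 96.8]
ee_rot: [0.0, 0.999, 0.045, 0.0]
force: [-0.3, -0.0, -1.3]
grip_width: 0.142
```

```bash
python3 st.py
```

```text
t 14.3 pos [ 536.2 -100.8   96.8] x [0.996 0.09  0.001] z [ 0.001 -0.001 -1.   ] F [-0.3 -0.  -1.3] M [-0.01 -0.01  0.08] w 0.142
mid(seat) [-6.1  1.   8.5] tilt 0.001 yaw 0.090 Fpress [-0.3  0.  -1.3]
```

Call:
drive_tool --series "0 0 0.004 0 0 0 0;0 0 0.008 0 0 0 0;0 0 0.008 0 0 0 0"

```text
time_s: 14.6
eef_pos: [536.2, -100.8, 96.4]
ee_rot: [0.001, 0.999, 0.045, 0.001]
force: [-2.4, 0.9, 4.9]
grip_width: 0.141
```

```bash
python3 st.py
```

```text
t 14.6 pos [ 536.2 -100.8   96.4] x [0.996 0.09  0.001] z [ 0.001 -0.001 -1.   ] F [-2.4  0.9  4.9] M [ 0.19  0.37 -0.  ] w 0.141
mid(seat) [-6.2  1.   8.1] tilt 0.001 yaw 0.090 Fpress [-2.3  1.1  4.9]
```

The cartridge touches the floor at the expected height (mid z 8.1 mm). I'll release it.

Call:
drive_tool --series "0 0 0 0 0 0 0.14;0 0 0 0 0 0 0.3;0 0 0 0 0 0 0.45;0 0 0 0 0 0 0.45;0 0 0 0 0 0 0.45;0 0 0 0 0 0 0.45;0 0 0 0 0 0 0.45"

```text
time_s: 15.3
eef_pos: [536.2, -100.8, 96.4]
ee_rot: [0.001, 0.999, 0.045, 0.001]
force: [-0.3, -0.2, 0.9]
grip_width: 0.449
```

Call:
drive_tool --series "0 0 -0.1 0 0 0 0.45;0 0 -0.3 0 0 0 0.45;0 0 -0.5 0 0 0 0.45;-0.3 0 -0.8 0 0 0 0.45;-0.6 0 -1 0 0 0 0.45;-0.9 0 -1 0 0 0 0.45;-0.9 0 -1 0 0 0 0.45"

```text
time_s: 16.0
eef_pos: [426.0, -110.3, 217.8]
ee_rot: [0.001, 0.999, 0.045, 0.001]
force: [0.3, -0.1, 1.4]
grip_width: 0.45
```

```bash
python3 st.py; python3 - <<'E'
from rig import eyes
from h import *
q=eyes.capture("scene"); cv2.imwrite("pics/s4.png",q["frame"][:,:,::-1])
p=eyes.capture("top"); cv2.imwrite("pics/t4.png",p["frame"][:,:,::-1])
A=np.hstack([crop(cv2.imread("pics/t4.png"),262,150,60,90,6,10),crop(cv2.imread("pics/s4.png"),190,160,70,90,6,10)]); cv2.imwrite("pics/z6.png",A)
E
```

```text
t 16.0 pos [ 426.  -110.3  217.8] x [0.996 0.089 0.002] z [ 0.002 -0.002 -1.   ] F [ 0.3 -0.1  1.4] M [-0.04 -0.01 -0.  ] w 0.45
mid(seat) [-116.7    1.4  129.5] tilt 0.002 yaw 0.089 Fpress [ 0.3 -0.2  1.4]
```

View pics/z6.png

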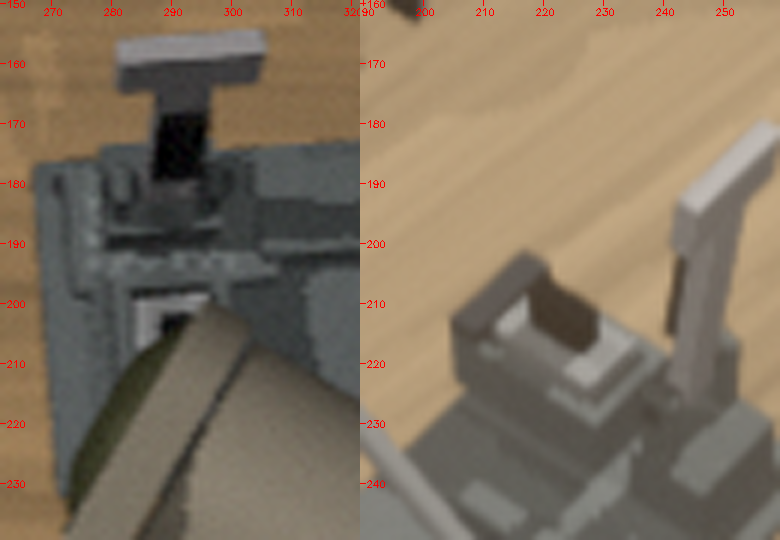

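The crops show the cartridge flat in the pocket with its rib up, its tongue side under the lip bar, and the clamp still upright. Next I take the shut fingers over and behind the paddle.

Call:
drive_tool --series "0.2 0 -0.4 0 0 0 0;0.5 0 -0.8 0 0 0 0;0.9 0 -0.87 0 0 0 0;0.9 0 -0.87 0 0 0 0;0.9 0 -0.87 0 0 0 0"

```text
time_s: 16.6
eef_pos: [537.6, -100.3, 321.5]
ee_rot: [0.001, 0.999, 0.046, 0.001]
force: [0.3, -0.7, -0.1]
grip_width: 0.005
```

Call:
drive_tool --series "0.3 0 0 0 0 0 0;0.6 0 0 0 0 0 0;0.9 0 0 0 0 0 0;1 0 0 0 0 0 0;1 0 0 0 0 0 0"

```text
time_s: 17.1
eef_pos: [657.7, -89.2, 320.0]
ee_rot: [0.001, 0.999, 0.046, 0.0]
force: [0.7, -0.4, -0.8]
grip_width: -0.002
```

```bash
cat >> h.py <<'E'
H=np.array([70,34.])
def C(th,r=148,dn=0):
    u=np.array([-np.cos(th),np.sin(th)]); n=np.array([np.sin(th),np.cos(th)])
    c=H+r*u+(6+dn)*n+[11*np.sin(th),0]; return np.array([SX,SY,84])+Rz(YAW)@[c[0],0,c[1]]
def tp(s): print("TCP(seat)",np.round(Rz(-YAW)@(s["eef_pos"]-[SX,SY,84]),1),"Fp",np.round(Rz(-YAW)@s["force"],1))
E
python3 - <<'E'
from rig import telemetry
from h import *
s=telemetry.sense(); show(s); tp(s); print(plan(s,np.array([SX,SY,84])+Rz(YAW)@[124,0,171],tool(YAW)))
E
```

```text
t 17.1 pos [657.7 -89.2 320. ] x [0.996 0.092 0.   ] z [ 0.    -0.001 -1.   ] F [ 0.7 -0.4 -0.8] M [0.01 0.01 0.01] w -0.002
TCP(seat) [117.3   1.7 236. ] Fp [ 0.7 -0.5 -0.8]
[0.056, 0.014, 0.542, 0.002, -0.001, 0.004]
```

Call:
drive_tool --series "0.08 0.01 0 0 0 0 0;0.08 0.01 0.2 0 0 0 0;0.08 0.01 0.4 0 0 0 0;0.08 0.01 0.54 0 0 0 0;0.08 0.01 0.54 0 0 0 0"

```text
time_s: 17.6
eef_pos: [665.7, -89.6, 253.2]
ee_rot: [-0.0, 0.999, 0.046, -0.002]
force: [0.9, 0.3, 0.2]
grip_width: -0.001
```

```bash
python3 - <<'E'
from rig import telemetry
from h import *
s=telemetry.sense(); show(s); tp(s)
for th in (1.55,1.4,1.25,1.1,.95,.8): print(th,plan(s,C(th)))
E
```

```text
t 17.6 pos [665.7 -89.6 253.2] x [ 0.996  0.091 -0.004] z [-0.004  0.    -1.   ] F [0.9 0.3 0.2] M [-0.01 -0.01  0.  ] w -0.001
TCP(seat) [125.2   0.6 169.2] Fp [0.9 0.3 0.2]
1.55 [-0.345, 0.004, -0.106, 0.0, 0.0, 0.0]
1.4 [-0.531, 0.004, -0.095, 0.0, 0.0, 0.0]
1.25 [-0.715, 0.004, -0.057, 0.0, 0.0, 0.0]
1.1 [-0.894, 0.003, 0.008, 0.0, 0.0, 0.0]
0.95 [-1.062, 0.003, 0.099, 0.0, 0.0, 0.0]
0.8 [-1.217, 0.003, 0.212, 0.0, 0.0, 0.0]
```

Call:
drive_tool --series "-0.08 0 0 0 0 0 0;-0.16 0 0 0 0 0 0;-0.25 0 -0.05 0 0 0 0;-0.34 0 -0.1 0 0 0 0;-0.44 0 -0.1 0 0 0 0;-0.53 0 -0.095 0 0 0 0;-0.62 0 -0.08 0 0 0 0;-0.71 0 -0.057 0 0 0 0;-0.8 0 -0.03 0 0 0 0;-0.89 0 0.008 0 0 0 0;-0.97 0 0.05 0 0 0 0;-0.97 0 0.05 0 0 0 0"

```text
time_s: 18.8
eef_pos: [548.6, -100.3, 248.6]
ee_rot: [-0.0, 0.999, 0.045, -0.002]
force: [0.4, -0.2, -0.5]
grip_width: -0.002
```

```bash
python3 - <<'E'
from rig import telemetry,eyes,nets
from h import *
s=telemetry.sense(); show(s); tp(s)
for th in (.95,.8,.65,.5,.4,.3): print(th,plan(s,C(th)))
q=eyes.capture("scene"); cv2.imwrite("pics/s5.png",q["frame"][:,:,::-1]); cv2.imwrite("pics/z7.png",crop(q["frame"][:,:,::-1].copy(),170,100,110,150,4,10))
E
```

```text
t 18.8 pos [ 548.6 -100.3  248.6] x [ 0.996  0.091 -0.004] z [-0.004 -0.    -1.   ] F [ 0.4 -0.2 -0.5] M [0.03 0.01 0.04] w -0.002
TCP(seat) [  7.7   0.4 164.6] Fp [ 0.4 -0.3 -0.5]
0.95 [-0.083, 0.003, 0.056, 0.0, 0.0, 0.0]
0.8 [-0.238, 0.003, 0.169, 0.0, 0.0, 0.0]
0.65 [-0.376, 0.003, 0.303, 0.0, 0.0, 0.0]
0.5 [-0.494, 0.003, 0.455, 0.0, 0.0, 0.0]
0.4 [-0.56, 0.003, 0.564, 0.0, 0.0, 0.0]
0.3 [-0.615, 0.003, 0.678, 0.0, 0.0, 0.0]
```

View pics/z7.png

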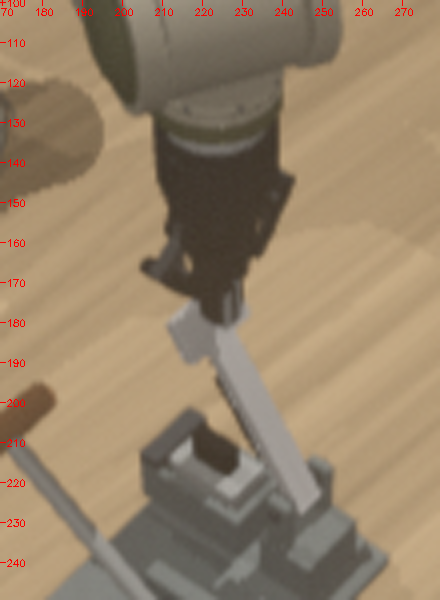

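The clamp has followed the fingers to about 1 rad, with the fingertips behind the paddle at about (225, 178) px. I'll continue along the arc.

Call:
drive_tool --series "-0.08 0 0.055 0 0 0 0;-0.16 0 0.11 0 0 0 0;-0.24 0 0.17 0 0 0 0;-0.31 0 0.235 0 0 0 0;-0.375 0 0.3 0 0 0 0;-0.44 0 0.38 0 0 0 0;-0.49 0 0.455 0 0 0 0;-0.56 0 0.56 0 0 0 0;-0.615 0 0.68 0 0 0 0;-0.615 0 0.68 0 0 0 0"

```text
time_s: 19.85
eef_pos: [474.7, -106.8, 166.3]
ee_rot: [-0.001, 0.999, 0.045, -0.003]
force: [0.1, -0.3, 0.6]
grip_width: 0.005
```

```bash
python3 - <<'E'
from rig import telemetry
from h import *
s=telemetry.sense(); show(s); tp(s)
for th in (.3,.2,.15,.1,.05,0): print(th,plan(s,C(th,146)))
E
```

```text
t 19.85 pos [ 474.7 -106.8  166.3] x [ 0.996  0.091 -0.006] z [-0.006  0.001 -1.   ] F [ 0.1 -0.3  0.6] M [-0.01  0.04  0.01] w 0.005
TCP(seat) [-66.6   0.6  82.3] Fp [ 0.  -0.3  0.6]
0.3 [0.017, 0.005, -0.005, 0.0, 0.0, 0.0]
0.2 [-0.026, 0.005, 0.112, 0.0, 0.0, 0.0]
0.15 [-0.043, 0.005, 0.172, 0.0, 0.0, 0.0]
0.1 [-0.057, 0.005, 0.232, 0.0, 0.0, 0.0]
0.05 [-0.068, 0.005, 0.293, 0.0, 0.0, 0.0]
0 [-0.077, 0.005, 0.353, 0.0, 0.0, 0.0]
```

Call:
drive_tool --series "-0.015 0 0.06 0 0 0 0;-0.03 0 0.12 0 0 0 0;-0.04 0 0.17 0 0 0 0;-0.05 0 0.21 0 0 0 0;-0.06 0 0.25 0 0 0 0;-0.065 0 0.29 0 0 0 0;-0.07 0 0.32 0 0 0 0;-0.075 0 0.35 0 0 0 0;-0.075 0 0.35 0 0 0 0;-0.075 0 0.35 0 0 0 0"

```text
time_s: 20.85
eef_pos: [466.5, -107.8, 125.0]
ee_rot: [-0.0, 0.999, 0.045, -0.001]
force: [3.7, 0.7, 5.9]
grip_width: -0.003
```

```bash
python3 - <<'E'
from rig import telemetry
from h import *
s=telemetry.sense(); show(s); tp(s)
E
```

```text
t 20.85 pos [ 466.5 -107.8  125. ] x [ 0.996  0.091 -0.003] z [-0.003  0.    -1.   ] F [3.7 0.7 5.9] M [ 0.17 -0.74 -0.  ] w -0.003
TCP(seat) [-74.8   0.3  41. ] Fp [3.8 0.3 5.9]
```

Call:
drive_tool --series "0 0 0.01 0 0 0 0;0 0 0.02 0 0 0 0;0 0 0.03 0 0 0 0;0 0 0.03 0 0 0 0;0 0 0.03 0 0 0 0"

```text
time_s: 21.35
eef_pos: [466.5, -107.9, 123.8]
ee_rot: [0.0, 0.999, 0.046, -0.001]
force: [-8.6, 4.4, 28.7]
grip_width: -0.001
```

```bash
python3 - <<'E'
from rig import telemetry
from h import *
s=telemetry.sense(); show(s); tp(s)
E
```

```text
t 21.35 pos [ 466.5 -107.9  123.8] x [ 0.996  0.091 -0.002] z [-0.002 -0.001 -1.   ] F [-8.6  4.4 28.7] M [ 0.79  1.48 -0.05] w -0.001
TCP(seat) [-74.8   0.3  39.8] Fp [-8.1  5.2 28.7]
```

The solid stop came at the shut height (paddle face z 39.8 mm against 40 mm expected). Now I lift off and go to the lever.

Call:
drive_tool --series "0 0 -0.1 0 0 0 0;0 0 -0.3 0 0 0 0;0 0 -0.6 0 0 0 0;0 0 -0.9 0 0 0 0;0 0 -1 0 0 0 0;0 0 -1 0 0 0 0"

```text
time_s: 21.95
eef_pos: [467.0, -108.0, 244.6]
ee_rot: [0.001, 0.999, 0.046, -0.0]
force: [0.5, -0.3, -0.0]
grip_width: 0.001
```

Call:
drive_tool --series "0 0.1 -0.3 0 0 -0.3 0.3;0 0.4 -0.3 0 0 -0.6 0.6;0 0.7 -0.3 0 0 -0.9 0.6;0 1 -0.3 0 0 -1 0.6;0 1 -0.3 0 0 -1 0.6"

```text
time_s: 22.45
eef_pos: [477.2, -230.5, 277.8]
ee_rot: [-0.001, 0.957, 0.29, -0.002]
force: [0.1, 1.6, -1.2]
grip_width: 0.601
```

Call:
drive_tool --series "0 0 0 0 0 -0.3 0.6;0 0 0 0 0 -0.6 0.6;0 0 0 0 0 -0.9 0.6;0 0 0 0 0 -1 0.6;0 0 0 0 0 -1 0.6"

```text
time_s: 22.95
eef_pos: [476.8, -229.8, 276.1]
ee_rot: [-0.003, 0.855, 0.518, -0.002]
force: [0.2, 0.7, -0.0]
grip_width: 0.601
```

```bash
cat >> h.py <<'E'
def tool2(tilt): return R.from_euler("z",YAW)*R.from_euler("y",-tilt)*R.from_euler("z",np.pi/2)*R.from_euler("x",np.pi)
def G(lev,tilt,depth=18.7,py=-166,lift=0):   # TCP pose with the grasp point on the grip bar, lever angle lev
    a=.65-lev; r=tool2(tilt); b=np.array([70-170*np.cos(a),py,26+170*np.sin(a)+lift])
    return np.array([SX,SY,84])+Rz(YAW)@b+r.apply([0,0,depth]), r
E
python3 - <<'E'
from rig import telemetry,eyes
from h import *
s=telemetry.sense(); show(s); tp(s); print(np.round(s["joints"],2)); print(plan(s,*G(0,0,lift=65)))
q=eyes.capture("scene"); cv2.imwrite("pics/s6.png",q["frame"][:,:,::-1])
p=eyes.capture("top"); cv2.imwrite("pics/t6.png",p["frame"][:,:,::-1])
A=np.hstack([crop(cv2.imread("pics/t6.png"),262,150,115,100,3.4,10),crop(cv2.imread("pics/s6.png"),150,150,115,100,3.4,10)]); cv2.imwrite("pics/z8.png",A)
E
```

```text
t 22.95 pos [ 476.8 -229.8  276.1] x [ 0.463  0.886 -0.001] z [-0.007  0.002 -1.   ] F [ 0.2  0.7 -0. ] M [-0.   -0.05 -0.05] w 0.601
TCP(seat) [ -75.5 -122.1  192.1] Fp [ 0.3  0.7 -0. ]
[-0.67  0.3   1.4  -0.    1.45 -0.19]
[-0.262, 0.27, 0.14, -0.014, -0.001, -1.144]
```

View pics/z8.png

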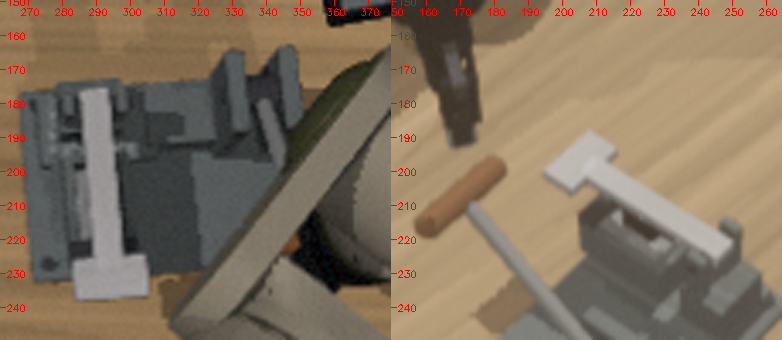

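The clamp is shut level, with its paddle at about (210, 162) px in the right-hand panel, and the lever grip is free at about (460, 195) px. I'll align with the grip.

Call:
drive_tool --series "-0.26 0.27 0.05 0 0 -0.3 0.6;-0.26 0.27 0.05 0 0 -0.6 0.6;-0.26 0.27 0.05 0 0 -0.9 0.6;-0.26 0.27 0.05 0 0 -1 0.6;-0.26 0.27 0.05 0 0 -1 0.6"

```text
time_s: 23.55
eef_pos: [491.0, -272.5, 270.0]
ee_rot: [-0.003, 0.702, 0.713, -0.002]
force: [-0.0, 0.1, 0.3]
grip_width: 0.601
```

```bash
python3 - <<'E'
from rig import telemetry
from h import *
s=telemetry.sense(); show(s); tp(s); print(plan(s,*G(0,0,lift=40)),plan(s,*G(0,0,lift=0)))
E
```

```text
t 23.55 pos [ 491.  -272.5  270. ] x [-0.015  1.     0.002] z [-0.007  0.002 -1.   ] F [-0.   0.1  0.3] M [ 0.   -0.02  0.02] w 0.601
TCP(seat) [ -65.1 -165.9  186. ] Fp [-0.   0.1  0.3]
[-0.001, 0.0, 0.298, -0.013, -0.005, -0.149] [-0.002, 0.003, 0.632, -0.013, -0.005, -0.149]
```

Call:
drive_tool --series "0 0 0.1 0 0 -0.15 0.6;0 0 0.3 0 0 -0.15 0.6;0 0 0.45 0 0 -0.15 0.6;0 0 0.57 0 0 -0.15 0.6;0 0 0.63 0 0 -0.15 0.6;0 0 0.63 0 0 -0.15 0.6" --newtons 60

```text
time_s: 24.15
eef_pos: [490.2, -272.1, 193.6]
ee_rot: [-0.004, 0.675, 0.738, -0.002]
force: [-0.7, 0.6, -0.1]
grip_width: 0.598
```

```bash
python3 - <<'E'
from rig import telemetry,eyes
from h import *
s=telemetry.sense(); show(s); tp(s)
q=eyes.capture("scene"); cv2.imwrite("pics/z9.png",crop(q["frame"][:,:,::-1].copy(),140,150,90,90,6,10))
E
```

```text
t 24.15 pos [ 490.2 -272.1  193.6] x [-0.089  0.996  0.004] z [-0.008  0.003 -1.   ] F [-0.7  0.6 -0.1] M [-0.02  0.01  0.02] w 0.598
TCP(seat) [ -65.9 -165.4  109.6] Fp [-0.6  0.6 -0.1]
```

View pics/z9.png

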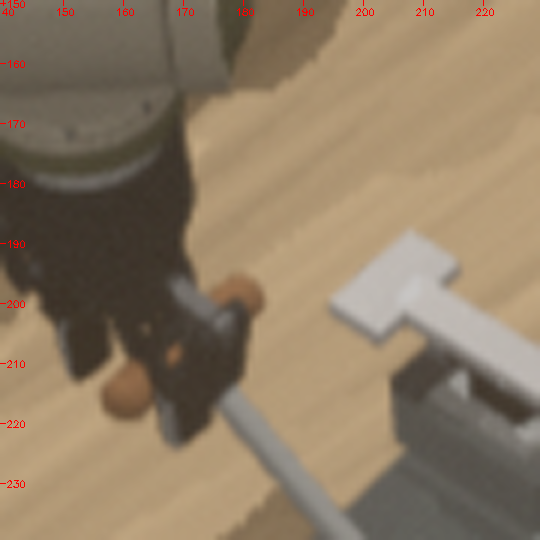

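The fingers straddle the grip bar at its outer end, at about (155, 210) and (169, 220) px. I'll close on it.

Call:
drive_tool --series "0 0 0 0 0 0 0.4;0 0 0 0 0 0 0.3;0 0 0 0 0 0 0.2;0 0 0 0 0 0 0.2;0 0 0 0 0 0 0.2;0 0 0 0 0 0 0.2" --newtons 50

```text
time_s: 24.8
eef_pos: [493.6, -272.2, 194.7]
ee_rot: [0.0, 0.675, 0.738, 0.001]
force: [20.6, -0.3, -8.5]
grip_width: 0.241
```

```bash
python3 - <<'E'
from rig import telemetry
from h import *
s=telemetry.sense(); show(s); tp(s)
p0,r0=G(0,0)
off=s["eef_pos"]-p0; print("off",off)
for l in (.1,.2,.3,.4,.5,.6,.62):
    p,r=G(l,.8*l); print(l,plan(s,p+off,r))
E
```

```text
t 24.8 pos [ 493.6 -272.2  194.7] x [-0.089  0.996  0.001] z [ 0.001  0.001 -1.   ] F [20.6 -0.3 -8.5] M [-0.17 -2.93  0.  ] w 0.241
TCP(seat) [ -62.6 -165.9  110.7] Fp [20.5 -2.1 -8.5]
off [2.71698251 0.38517582 0.56149016]
0.1 [-0.0, -0.068, 0.116, -0.158, -0.002, -0.001]
0.2 [-0.0, -0.123, 0.239, -0.318, -0.002, -0.001]
0.3 [-0.0, -0.166, 0.367, -0.478, -0.001, -0.001]
0.4 [-0.001, -0.196, 0.499, -0.638, -0.001, -0.001]
0.5 [-0.001, -0.213, 0.633, -0.798, -0.001, -0.002]
0.6 [-0.001, -0.216, 0.769, -0.958, -0.001, -0.002]
0.62 [-0.001, -0.215, 0.796, -0.99, -0.001, -0.002]
```

Call:
drive_tool --series "0 -0.035 0.057 -0.08 0 0 0.2;0 -0.068 0.116 -0.16 0 0 0.2;0 -0.096 0.177 -0.24 0 0 0.2;0 -0.123 0.239 -0.32 0 0 0.2;0 -0.146 0.303 -0.4 0 0 0.2;0 -0.166 0.367 -0.48 0 0 0.2;0 -0.182 0.433 -0.56 0 0 0.2;0 -0.196 0.5 -0.64 0 0 0.2;0 -0.205 0.566 -0.72 0 0 0.2;0 -0.213 0.633 -0.8 0 0 0.2;0 -0.215 0.7 -0.88 0 0 0.2;0 -0.216 0.77 -0.96 0 0 0.2;0 -0.216 0.77 -0.96 0 0 0.2;0 -0.216 0.77 -0.96 0 0 0.2"

```text
time_s: 26.2
eef_pos: [468.9, -274.7, 104.2]
ee_rot: [0.162, 0.655, 0.716, 0.177]
force: [-0.6, 3.6, 10.8]
grip_width: 0.236
```

```bash
cat >> h.py <<'E'
def lev(s):  # grasp point -> lever angle about its hinge, and distance
    g=Rz(-YAW)@(s["eef_pos"]-Rq(s["ee_rot"]).apply([0,0,18.7])-[SX,SY,84]); v=g-[70,0,26]
    z=Rq(s["ee_rot"]).apply([0,0,1]); print("grasp",np.round(g,1),"lever~%.3f r %.1f"%(.65-np.arctan2(v[2],-v[0]),np.hypot(v[0],v[2])),"tilt %.3f"%np.arcsin((Rz(-YAW)@z)[0]))
E
python3 - <<'E'
from rig import telemetry
from h import *
s=telemetry.sense(); show(s); tp(s); lev(s)
E
```

```text
t 26.2 pos [ 468.9 -274.7  104.2] x [-0.089  0.996 -0.   ] z [ 0.464  0.041 -0.885] F [-0.6  3.6 10.8] M [ 0.83 -0.66  0.39] w 0.236
TCP(seat) [ -87.4 -166.1   20.2] Fp [-0.3  3.6 10.8]
grasp [ -96.1 -166.1   36.8] lever~0.585 r 166.5 tilt 0.484
```

Call:
drive_tool --series "0 -0.008 0.015 0 0 0 0.2;0 -0.015 0.03 0 0 0 0.2;0 -0.015 0.03 0 0 0 0.2;0 -0.015 0.03 0 0 0 0.2"

```text
time_s: 26.6
eef_pos: [469.0, -274.7, 102.9]
ee_rot: [0.163, 0.654, 0.717, 0.177]
force: [-21.8, 8.5, 29.6]
grip_width: 0.237
```

```bash
python3 - <<'E'
from rig import telemetry,eyes
from h import *
s=telemetry.sense(); show(s); tp(s); lev(s)
off=s["eef_pos"]-G(.6,.484)[0]
for l in (.5,.4,.3,.2,.1,0,-.02):
    p,r=G(l,.484-.8*(.6-l)); print(l,plan(s,p+off,r))
E
```

```text
t 26.6 pos [ 469.  -274.7  102.9] x [-0.091  0.996 -0.001] z [ 0.466  0.041 -0.884] F [-21.8   8.5  29.6] M [1.38 0.8  0.79] w 0.237
TCP(seat) [ -87.2 -166.2   18.9] Fp [-21.   10.4  29.6]
grasp [ -96.  -166.2   35.4] lever~0.594 r 166.3 tilt 0.487
0.5 [-0.0, 0.066, -0.118, 0.165, 0.002, 0.003]
0.4 [-0.0, 0.143, -0.23, 0.325, 0.002, 0.003]
0.3 [-0.001, 0.231, -0.332, 0.485, 0.002, 0.003]
0.2 [-0.001, 0.329, -0.425, 0.645, 0.002, 0.002]
0.1 [-0.001, 0.436, -0.508, 0.805, 0.002, 0.002]
0 [-0.001, 0.55, -0.579, 0.965, 0.002, 0.002]
-0.02 [-0.001, 0.573, -0.592, 0.997, 0.002, 0.002]
```

The bottom stop is firm (29.6 N). Now I ease the lever back up slowly.

Call:
drive_tool --series "0 0.033 -0.06 0.08 0 0 0.2;0 0.066 -0.118 0.165 0 0 0.2;0 0.104 -0.175 0.245 0 0 0.2;0 0.143 -0.23 0.325 0 0 0.2;0 0.187 -0.282 0.405 0 0 0.2;0 0.231 -0.332 0.485 0 0 0.2;0 0.28 -0.379 0.565 0 0 0.2;0 0.329 -0.425 0.645 0 0 0.2;0 0.382 -0.467 0.725 0 0 0.2;0 0.436 -0.508 0.805 0 0 0.2;0 0.493 -0.544 0.885 0 0 0.2;0 0.53 -0.566 0.94 0 0 0.2;0 0.55 -0.579 0.965 0 0 0.2;0 0.56 -0.585 0.98 0 0 0.2;0 0.56 -0.585 0.98 0 0 0.2"

```text
time_s: 28.1
eef_pos: [494.9, -272.2, 195.6]
ee_rot: [-0.002, 0.674, 0.738, -0.002]
force: [-1.7, -1.9, -5.0]
grip_width: 0.244
```

```bash
python3 - <<'E'
from rig import telemetry,eyes
from h import *
s=telemetry.sense(); show(s); tp(s); lev(s)
E
```

```text
t 28.1 pos [ 494.9 -272.2  195.6] x [-0.091  0.996 -0.   ] z [-0.005 -0.001 -1.   ] F [-1.7 -1.9 -5. ] M [-0.31  0.78  0.07] w 0.244
TCP(seat) [ -61.3 -166.   111.6] Fp [-1.8 -1.7 -5. ]
grasp [ -61.2 -166.   130.3] lever~-0.021 r 167.6 tilt -0.005
```

Call:
drive_tool --series "0 0 0 0 0 0 0.3;0 0 0 0 0 0 0.4;0 0 0 0 0 0 0.5;0 0 0 0 0 0 0.58;0 0 0 0 0 0 0.58;0 0 0 0 0 0 0.58"

```text
time_s: 28.7
eef_pos: [494.9, -272.2, 195.7]
ee_rot: [-0.001, 0.674, 0.738, -0.002]
force: [-0.2, 0.3, -0.1]
grip_width: 0.58
```

Call:
drive_tool --series "0 0 -0.1 0 0 0 0.58;0 0 -0.3 0 0 0 0.58;0 0 -0.6 0 0 0 0.58;0 0 -0.9 0 0 0 0.58;0 0 -1 0 0 0 0.58;0 0 -1 0 0 0 0.58"

```text
time_s: 29.3
eef_pos: [495.9, -272.3, 317.8]
ee_rot: [0.001, 0.674, 0.738, -0.002]
force: [-0.6, 0.5, -1.1]
grip_width: 0.581
```

Call:
drive_tool --series "-0.3 0.3 0 0 0 0 0.58;-0.6 0.6 0 0 0 0 0.58;-0.9 0.9 0 0 0 0 0.58;-1 1 0 0 0 0 0.58;-1 1 0 0 0 0 0.58;-1 1 0 0 0 0 0.58"

```text
time_s: 29.9
eef_pos: [626.4, -381.2, 314.8]
ee_rot: [-0.002, 0.674, 0.738, -0.002]
force: [0.3, 0.3, 0.5]
grip_width: 0.578
```

```bash
python3 - <<'E'
from rig import telemetry,eyes,nets
from h import *
s=telemetry.sense(); show(s)
p=eyes.capture("top"); q=eyes.capture("scene")
for t in ("blank","pencup","notebooks","vase","lever_grip"):
    for c in (p,q): print(t,[(np.round(d["rect"],1).tolist(),round(d["confidence"],2)) for d in nets.spot_in(t,c)[:1]])
A=np.hstack([crop(p["frame"][:,:,::-1].copy(),262,150,115,100,3.4,10),crop(q["frame"][:,:,::-1].copy(),150,160,115,100,3.4,10)]); cv2.imwrite("pics/z10.png",A)
a=p["frame"].astype(int); b=cv2.imread("pics/top0.png")[:,:,::-1].astype(int)
E
```

```text
t 29.9 pos [ 626.4 -381.2  314.8] x [-0.09   0.996 -0.   ] z [-0.005 -0.001 -1.   ] F [0.3 0.3 0.5] M [ 0.01 -0.    0.01] w 0.578
blank [([161.5, 192.0, 184.7, 212.2], 0.77)]
blank [([338.0, 166.7, 359.0, 195.2], 0.74)]
pencup [([80.3, 158.6, 126.3, 194.2], 0.79)]
pencup [([344.3, 116.8, 369.7, 162.9], 0.65)]
notebooks [([385.1, 229.1, 425.9, 279.3], 0.81)]
notebooks [([82.1, 254.3, 136.4, 311.7], 0.82)]
vase [([147.9, 147.4, 171.8, 173.9], 0.97)]
vase [([337.9, 165.2, 359.1, 193.6], 0.58)]
lever_grip [([333.5, 172.1, 355.2, 225.2], 0.54)]
lever_grip [([165.6, 197.3, 220.1, 257.8], 0.7)]
```

View pics/z10.png

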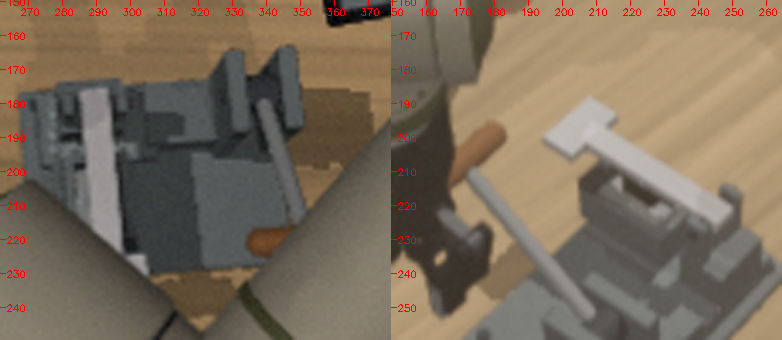

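The clamp is level and shut and the lever is back up, with its grip at about (480, 150) px in the right-hand panel. The arm is clear and reads no force, so I'll hand in.

```bash
python3 -c "
from rig import ctrl
print(ctrl.finish_job())"
```

```text
the job is handed in; nothing more can be done
None
```

I fitted the cartridge, shut the clamp over it, ran the lever test stroke and handed the job in at about 30 s. The interface gives no verdict, so the results below come from force readings, tool positions and pictures.

- **Cartridge:** It went in tilted about 17° with its tongue under the lip. I felt for the end with about 8 N (the cradle slips at 17 N), backed off about 4.5 mm and laid it flat. It touched the floor 8.1 mm above home height, as expected for a cartridge not yet driven home. I then released it.
- **Clamp:** It met a solid stop with the paddle's upper face 39.8 mm above seat (40 mm expected). It still looks level in the last pictures. I did not measure the cartridge's final height directly. That it is home follows from the clamp reaching its stop.
- **Lever:** I held the grip throughout, pulled to a firm stop at about 0.59 rad, and eased it up at about 0.5 rad/s. On release it was at its starting angle, within about 0.01 rad.
- **Other objects:** The last network check put the pen cup, notebooks and vase close to where they began. For the blank, the top view agreed, but the scene-view network gave the blank's name to the vase, so only one camera checked it. In the top view the arm partly hid the lever grip and possibly the notebooks.
- **Robot clear:** The wrist force was near zero at the end and no contact showed in the pictures.

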